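# Rock a plug-in relay out of its socket

### The arm

A 6-joint arm with a two-finger parallel gripper is mounted at the origin on the work surface. World frame = base frame: x ahead of the robot, y to its left, z up, the work surface at z = 0. Lengths are in m, angles in rad, forces in N, time in s.
With the tool pointing down it reaches from about 0.3 to 0.875 m from the base axis. Payload 6.4 kg.
Tool frame: the origin (TCP) lies at the very end of the fingers, on their centre line; the grasp point (between the pads) lies 19 mm behind it (ctrl.tcp_to_grasp is the distance from the TCP to the grasp point, in m); z points along the fingers, y is the direction in which the jaws open and shut (so a half turn about z gives the same grasp; the last joint's range is limited). The gripper opens to 85 mm and grips with 20 to 120 N. Pads are 22 mm wide; open, the fingers measure 114 mm over their backs; the gripper's body (76 mm by 85 mm) begins 54 mm behind the grasp point. The pads swing forward as they close: fully open they stand 13 mm farther back than shut.
Start: joints at [-0.206, 0.181, 1.607, -0, 1.354, -0.206], TCP at [0.575, 0, 0.231] pointing down, gripper open.
Joint ranges: [-2.99, 2.99], [-0.89, 2.07], [0.3, 2.58], [-1.14, 4.28], [0, 2.63], [-3.12, 3.12]. Speed limits (rad/s): [2.57, 2.57, 3.01, 3.14, 3.14, 3.14].

### API

Orientations are given as a unit quaternion [w, x, y, z].
In Python, from bench import ctrl gives the robot as it stands. The module is installed in compiled form; this text tells all that it offers.
- The arm moves only by the tool drive_tool, never from a script. Its argument "deltas" is a list of rows, each an object with "slide": the shift along the tool's x, y, z as a fraction of full scale, a list of three; "delta_rot": the turn, a rotation vector about the tool's x, y, z as a fraction of full scale, a list of three; "hand": the opening, from 0 (shut) to 1 (fully open). In form: [{"slide": [tx, ty, tz], "delta_rot": [wx, wy, wz], "hand": hand}, ...]. A call has exactly 5 rows; each row shifts and turns the commanded pose from where the row before left it, along the tool's axes as they then stand; what a row does not reach is not made up. Full scale, the value 1, is 50 mm for a shift and 180 degrees for a turn. A row lasts 1/8 s, in which the tool goes at most 62.5 mm and 10.7 degrees, less where a joint would pass 70% of its speed; a pose out of reach is approached as far as the arm can. A call with a number of a shift or a turn outside -1 to 1 is refused whole. A call with a gripper value outside its range is refused whole. The fingers move at their own pace and stop on an object; the grip force is fixed at half the most. Time passes only in rows, so rows that do not move let the fingers close, or fill a call up. It gives the time, the measured TCP pose, the force and the opening at its end, in the units of the state.
- ctrl.get_obs(): the state, without advancing time (a new reading comes with each control period).
- ctrl.camera(name): name is "scene" or "side" or "wrist"; returns a dict with "frame" (420x560x3 uint8, red, green, blue), "mtx" (3x3 intrinsics, pixels), "R" (3x3) and "t" (3): a world point X has camera coordinates R X + t. Camera axes: x right, y down, z forward; pixel columns grow to the right and rows downward; lengths in m; the calibration is good to about 2 mm. A picture is of the moment at which its call begins. There is no depth.
- ctrl.hand_in(): hands the job in, once; it reports no verdict.
The state is a dict: "time_s": time; "q": joint angles; "dq": joint speeds; "joint_efforts": joint torques, N m; "eef_pos": TCP position; "eef_rot": TCP orientation; "wrist_force": force on the tool from outside, world axes, zero at the start; "torque": the same for the moment, N m; "opening": opening from 0.0 (shut) to 1.0 (fully open).
Only numpy, scipy, OpenCV 4.12 (cv2) and the standard library are available. Lean on these libraries where they do the work, as an engineer would, in place of code of your own. Each camera call takes 0.05 s, during which the arm holds its last target.

### The job

On the open control unit, swing the wire retaining clip back off the tall clear-covered plug-in relay, then grip the relay and work it out of its socket by rocking it several times to the left and right (as seen from the unit's front panel), leaning it no more than about 15 degrees so the pins do not bend; the unit is not screwed down and comes up with a straight pull, so keep it standing on the bench where it is. Finish still holding the relay upright and still, right above its socket with the pin tips just clear of it by about a finger's width, so the contacts can be inspected. Leave the clip open and everything else where it is.

Things in the scene. Friction and masses are not known exactly. Their poses are not given: they have to be found in the camera images.
- unit: open chassis of a heater controller, loose on rubber feet, 1.7 kg, 183 x 244 mm, front panel (dial, switch; -x side) 78 mm high, rear panel 46 mm. Origin: centre of its underside, on the bench; x from front to rear panel, y to the left seen from the front, z up. Transformer (58 mm above the bench) at (35, -65) mm, capacitor (47 mm) at (62, -12) mm, other parts at most 43 mm
- socket (a point): centre of the black relay socket's top face (seat), 33 mm above the bench, at (-20, 45) mm in the unit's frame, axes as the unit's. 76 (x) x 42 (y) mm. Sprung contacts 4 mm down pinch each row of pins; each row drags 10 to 15 N either way. A straight pull needs 20 to 30 N and lifts the unit; in a lean the rows slide opposite ways and the drags cancel. Allows about 0.2 rad lean each way
- relay_mid (a point): centre of the relay's body, axes as the socket's: clear cover on a black base, 30 (x) x 36 (y) x 46 mm high, 0.06 to 0.13 kg, 26 mm above the seat when seated. Under it a foot 26 (x) x 22 (y) x 3 mm rests on the socket, then eight round pins 12 mm long in two rows of four (along x, at y = +-8 mm). Can be gripped on its y faces (left and right) or x faces
- relay_top (a point): centre of the relay's top face, 23 mm above relay_mid, 49 mm above the seat when seated
- pin_tips (a point): point midway between the pins' lower tips, 38 mm below relay_mid, 12 mm below the seat when seated. The contacts let go once the pins have risen about 8 mm; above the seat the pins are clear
- clip (a joint): wire retaining clip, rad: 0 = straight up over the relay (starts at 0 to 0.1), grows as it swings to the unit's rear (+x); 1.5 = fully open, nearly flat behind the socket. Two 3 mm wire arms at y = +-23.5 mm of the socket's centre pivot about the y axis 10 mm below the seat, at the socket's x; cross wire 65 mm from the pivot. Turns with under 1 N at the tab, stays where left
- clip_tab (a point): centre of the clip's flat finger tab, 18 (y) x 16 x 2.5 mm, bent up from the middle of the cross wire, 73 mm from the pivot axis; its flat faces look to the unit's front and rear
- spare_relay: bystander, to be left alone: a spare relay of the same kind lying on its side near the unit's front panel; origin at its underside
- meter: bystander, to be left alone: hand-held multimeter, 175 x 82 x 36 mm; origin at its underside
- spool: bystander, to be left alone: solder spool standing on end, 62 across, 38 tall; origin at its underside
- solvent: bystander, to be left alone: white plastic bottle, 52 across, 130 tall; origin at its underside
- board: bystander, to be left alone: small loose circuit board, 100 x 65 mm; origin at its underside
- driver: bystander, to be left alone: screwdriver lying down, 190 long, about 25 thick at the handle; origin at its underside
- screw_dish: bystander, to be left alone: round steel dish, 60 across, 14 tall; origin at its underside
There are look-alikes about, which are no part of the job. Leave any blue look-alike of the part that bears relay_mid alone.

How it is judged:
By the outcome, as a careful person would: the job done as asked, in the order asked, and still so for the second after the job is handed in, while the arm keeps its last pose, push and grip.
It also fails if it takes over 64 s, if anything falls off the work surface, if the arm or the gripper's body presses on something with over 40 N, if the wrist force passes 120 N, or if a joint passes its speed limit or range.

## Working session

There is one attempt and no reset: what is moved stays moved. The work goes in short steps, Python scripts to look and compute and a tool call to move; the robot and the scene stay as the last step left them, time stands still between calls to the robot, and variables do not carry over. Pictures are saved under pics/ and viewed, and the job is handed in when it is done.

Besides the shell and the picture viewer there is one more tool, called after ">>>" as name(argument=value, ...) on one line, values as JSON. drive_tool: Moves the arm, as the interface text tells. Its arguments: {"type":"object","properties":{"deltas":{"type":"array","items":{"type":"object","properties":{"slide":{"type":"array","items":{"type":"number"}},"delta_rot":{"type":"array","items":{"type":"number"}},"hand":{"type":"number"}}}}},"required":["deltas"]}

```bash
mkdir -p pics
python3 - <<'E'
from bench import ctrl
import cv2
for n in ["scene","side","wrist"]:
    c=ctrl.camera(n); cv2.imwrite(f"pics/{n}0.png",c["frame"][:,:,::-1]); print(n,c["mtx"].tolist(),c["R"].round(4).tolist(),c["t"].round(4).tolist())
print(ctrl.get_obs(), ctrl.tcp_to_grasp)
E
```

```text
scene [[459.7871995029109, 0.0, 279.85043270650436], [0.0, 459.7871995029109, 203.76008810484592], [0.0, 0.0, 1.0]] [[-0.3268, 0.9451, 0.0009], [0.6065, 0.2104, -0.7667], [-0.7248, -0.25, -0.642]] [0.1822, -0.2614, 1.5802]
side [[519.194532139892, 0.0, 277.0484583351393], [0.0, 519.194532139892, 210.62313015276638], [0.0, 0.0, 1.0]] [[0.817, -0.5766, -0.0066], [-0.2837, -0.3921, -0.8751], [0.502, 0.7168, -0.4839]] [-0.463, 0.2488, 1.2814]
wrist [[363.98977373856, 0.0, 282.954326603973], [0.0, 363.98977373856, 208.97974294628165], [0.0, 0.0, 1.0]] [[1.0, -0.0002, -0.0017], [0.0003, -0.9562, 0.2926], [-0.0017, -0.2926, -0.9562]] [-0.5741, -0.0369, 0.3799]
{'time_s': 0.15, 'q': array([-2.06291672e-01,  1.81393407e-01,  1.60774672e+00, -1.38893509e-05,
        1.35380561e+00, -2.06282306e-01]), 'dq': array([ 0.0001604 , -0.00171555, -0.00214661,  0.00061142,  0.00021853,
       -0.00103558]), 'joint_efforts': array([ 1.94259010e-03, -4.45260644e+01, -3.51692533e+01, -1.26067753e-04,
        5.82284134e-03,  2.14055274e-05]), 'eef_pos': array([5.74588176e-01, 1.04056612e-04, 2.30593434e-01]), 'eef_rot': array([-5.62523058e-04,  7.07108870e-01,  7.07104368e-01, -3.75934987e-04]), 'wrist_force': array([-0.33861161,  0.30703762, -0.41763184]), 'torque': array([-0.03195926,  0.01282893, -0.04201713]), 'opening': 1.002512769318988} 0.0187
```

View pics/scene0.png

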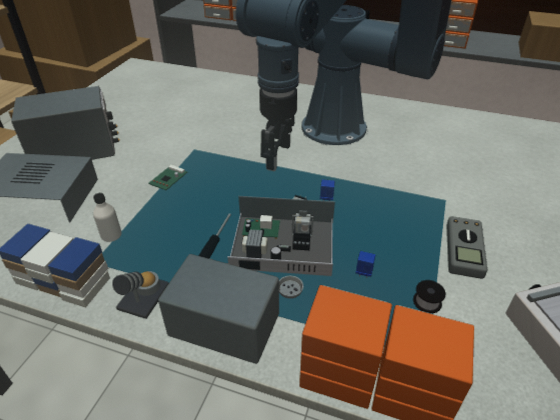

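View pics/side0.png

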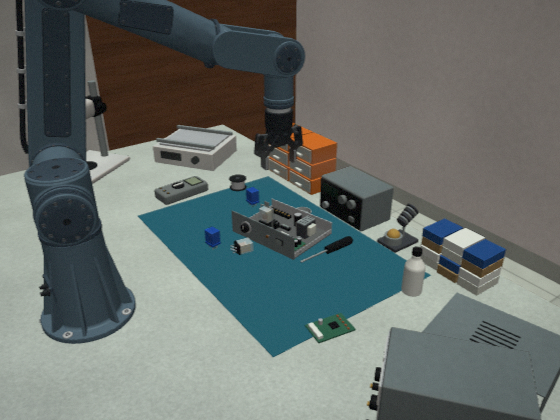

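View pics/wrist0.png

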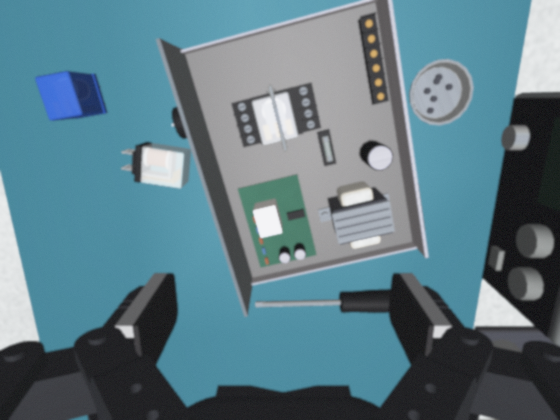

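The wrist view shows the unit with its front panel on the left. The black socket with the clear relay and clip wire is at about (275,115). The spare relay lies at (160,165), and one blue look-alike is at (70,95). I'll zoom in to confirm.

Run:
```python
import cv2
w=cv2.imread("pics/wrist0.png"); a=cv2.resize(w[0:300,120:440],None,fx=2,fy=2,interpolation=cv2.INTER_CUBIC); cv2.imwrite("pics/w0z.png",a)
s=cv2.imread("pics/scene0.png")[185:285,220:350]; t=cv2.imread("pics/side0.png")[190:265,225:340]
cv2.imwrite("pics/s0z.png",cv2.resize(s,None,fx=6,fy=6,interpolation=cv2.INTER_CUBIC));cv2.imwrite("pics/t0z.png",cv2.resize(t,None,fx=6,fy=6,interpolation=cv2.INTER_CUBIC))
```

```text
(no output)
```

View pics/w0z.png

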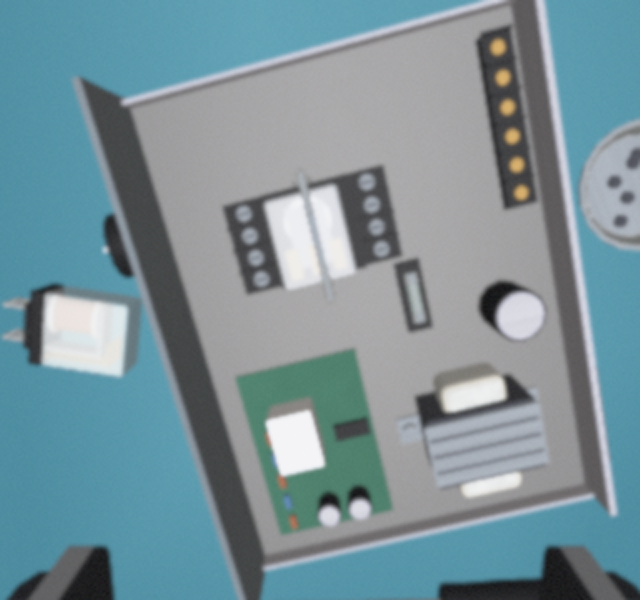

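View pics/s0z.png

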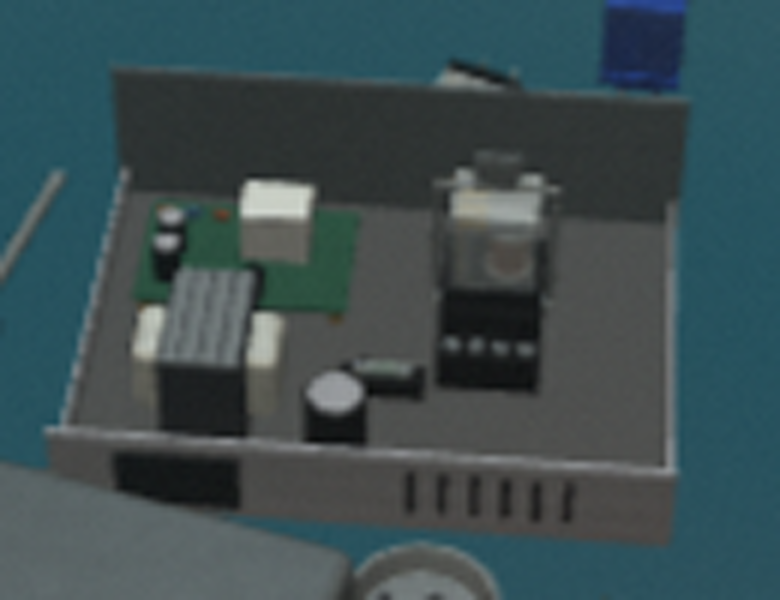

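View pics/t0z.png

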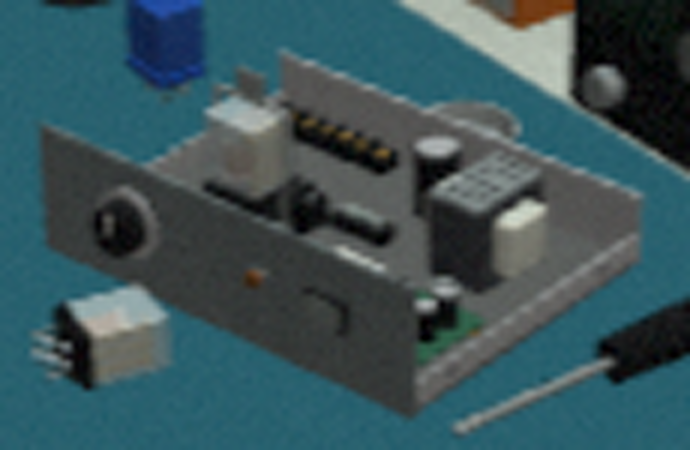

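Four candidates for the relay:
- The clear relay in the black socket, wrist (275,115), with the clip wire over it.
- The spare lying outside the front panel at (160,165).
- Two blue cubes, at scene (327,188) and (366,262).

The first is the target, because it stands in the socket under the clip, as the zoomed crop confirms. Next I'll measure it.

```bash
cat > h.py <<'E'
import numpy as np
def ray(c,px,z):
    K,R,t=c["mtx"],c["R"],c["t"]; d=R.T@np.linalg.inv(K)@np.array([px[0],px[1],1.]); o=-R.T@t
    return o+d*(z-o[2])/d[2]
def proj(c,X):
    p=c["mtx"]@(c["R"]@np.array(X,float)+c["t"]); return p[:2]/p[2]
E
python3 - <<'E'
from h import *
from bench import ctrl
c=ctrl.camera("wrist")
z=lambda u,v:(u/2+120-.25,v/2-.25)
P=[ray(c,z(*p),.033)[:2] for p in [(225,207),(383,167),(400,257),(247,293)]]
print(np.round(P,4)); P=np.array(P); print("socket c",P.mean(0)); 
for a,b in[(0,1),(3,2),(3,0),(2,1)]: d=P[b]-P[a]; print(np.hypot(*d),np.degrees(np.arctan2(d[1],d[0])))
# unit front/rear edges: wall tops (side walls rim), front panel top 0.078
f=[ray(c,z(*p),.078)[:2] for p in [(77,80),(245,600)]]
r=[ray(c,z(*p),.046)[:2] for p in [(541,0),(613,513)]]
for q in (f,r): d=q[0]-q[1]; print(np.round(q,4),np.hypot(*d),np.degrees(np.arctan2(d[1],d[0]))-90)
print(ray(c,z(304,172),.088),ray(c,z(330,298),.088))
E
```

```text
[[0.5288 0.0709]
 [0.5993 0.0879]
 [0.608  0.0489]
 [0.5374 0.0326]]
socket c [0.56839275 0.06007046]
0.07254783546843956 13.520800778107391
0.07242023837890087 13.055949744201229
0.03931318378705942 102.70083026171588
0.03990272095167916 102.52628510282804
[[ 0.4818  0.1169]
 [ 0.537  -0.1018]] 0.2254958396919416 14.168932363473317
[[ 0.6601  0.1505]
 [ 0.7145 -0.0727]] 0.22974336843515847 13.696480016800052
[0.56608898 0.0841744  0.088     ] [0.57579712 0.03761202 0.088     ]
```

>>> drive_tool(deltas=[{"slide": [0.55, -0.28, 0], "delta_rot": [0, 0, 0], "hand": 0}, {"slide": [0.55, -0.28, 0], "delta_rot": [0, 0, 0], "hand": 0}, {"slide": [0, 0, 0], "delta_rot": [0, 0, 0.053], "hand": 0}, {"slide": [0, 0, 0], "delta_rot": [0, 0, 0.053], "hand": 0}, {"slide": [0, 0, 0], "delta_rot": [0, 0, 0.053], "hand": 0}])

```text
time_s: 0.82
eef_pos: [0.5468, 0.0552, 0.2311]
eef_rot: [-0.0, 0.861, 0.508, -0.0]
wrist_force: [0.9, -0.3, 0.3]
opening: -0.0
```

>>> drive_tool(deltas=[{"slide": [0, 0, 0], "delta_rot": [0, 0, 0.053], "hand": 0}, {"slide": [0, 0, 0], "delta_rot": [0, 0, 0.053], "hand": 0}, {"slide": [0, 0, 0], "delta_rot": [0, 0, 0.053], "hand": 0}, {"slide": [0, 0, 0], "delta_rot": [0, 0, 0.053], "hand": 0}, {"slide": [0, 0, 0], "delta_rot": [0, 0, 0.053], "hand": 0}])

```text
time_s: 1.45
eef_pos: [0.5469, 0.055, 0.2311]
eef_rot: [-0.0, 0.993, 0.116, -0.0]
wrist_force: [-0.9, -0.4, -0.4]
opening: 0.003
```

Run:
```python
from bench import ctrl
import cv2
from h import *
from scipy.spatial.transform import Rotation as Ro
c=ctrl.camera("wrist"); im=c["frame"][:,:,::-1].copy(); cv2.imwrite("pics/w1.png",im)
print(-c["R"].T@c["t"])
o=ctrl.get_obs(); q=o["eef_rot"]; print(o["eef_pos"],Ro.from_quat([*q[1:],q[0]]).as_matrix().round(3),o["time_s"],o["opening"])
```

```text
[0.61983682 0.0731585  0.3736052 ]
[0.54687157 0.0550316  0.23106464] [[ 0.974  0.225 -0.   ]
 [ 0.225 -0.974  0.   ]
 [-0.    -0.    -1.   ]] 1.5 0.0007429073034968699
```

View pics/w1.png

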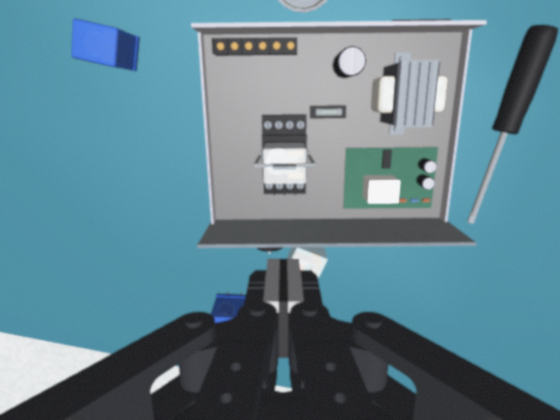

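Run:
```python
import cv2
w=cv2.imread("pics/w1.png"); cv2.imwrite("pics/w1z.png",cv2.resize(w[100:210,235:335],None,fx=5,fy=5,interpolation=cv2.INTER_CUBIC))
```

```text
(no output)
```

View pics/w1z.png

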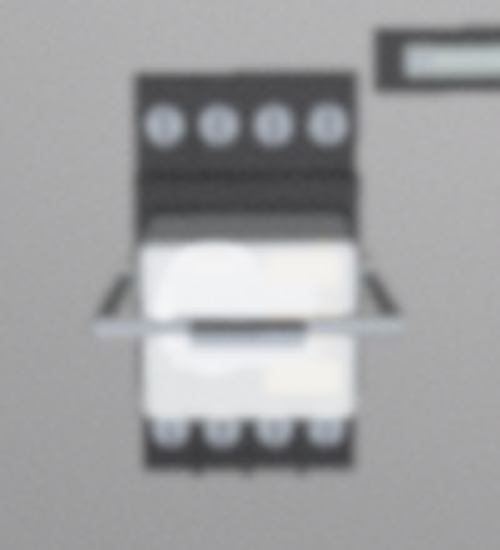

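Run:
```python
from bench import ctrl
from h import *
c=ctrl.camera("wrist")
z=lambda u,v:((u)/5+235-.4,(v)/5+100-.4)
th=np.radians(13.5);U=np.array([[np.cos(th),np.sin(th)],[-np.sin(th),np.cos(th)]])
for n,p,h in[("rtop",(248,328),.082),("tl",(140,240),.082),("br",(357,415),.082),("wireL",(97,327),.088),("wireR",(405,325),.088),("sockRL",(137,73),.033),("sockRR",(356,73),.033),("sockFL",(144,468),.033),("sockFR",(354,468),.033),("tabc",(248,330),.096)]:
    P=ray(c,z(*p),h); print(n,P.round(4),"rel S,unit axes",(U@(P[:2]-[.568,.060])).round(4))
```

```text
rtop [0.5688 0.0601 0.082 ] rel S,unit axes [ 0.0008 -0.0001]
tl [0.5787 0.0801 0.082 ] rel S,unit axes [0.0151 0.017 ]
br [0.5588 0.0394 0.082 ] rel S,unit axes [-0.0137 -0.0178]
wireL [0.5646 0.0837 0.088 ] rel S,unit axes [0.0023 0.0238]
wireR [0.5759 0.0363 0.088 ] rel S,unit axes [ 0.0021 -0.0249]
sockRL [0.6011 0.0881 0.033 ] rel S,unit axes [0.0388 0.0196]
sockRR [0.61   0.0494 0.033 ] rel S,unit axes [ 0.0384 -0.0201]
sockFL [0.5291 0.0714 0.033 ] rel S,unit axes [-0.0352  0.0202]
sockFR [0.5382 0.0319 0.033 ] rel S,unit axes [-0.0355 -0.0204]
tabc [0.571  0.0606 0.096 ] rel S,unit axes [ 0.003  -0.0001]
```

The relay's top centre is about (0.569, 0.060) and the unit yaw about 13.5°, agreed between two views. The clip is at about 0.03 rad. I'm lowering the shut fingers in front of the tab.

>>> drive_tool(deltas=[{"slide": [0, 0, 0.7], "delta_rot": [0, 0, -0.002], "hand": 0}, {"slide": [0, 0, 0.7], "delta_rot": [0, 0, 0], "hand": 0}, {"slide": [0, 0, 0.7], "delta_rot": [0, 0, 0], "hand": 0}, {"slide": [0, 0, 0.6], "delta_rot": [0, 0, 0], "hand": 0}, {"slide": [0, 0, 0], "delta_rot": [0, 0, 0], "hand": 0}])

```text
time_s: 2.17
eef_pos: [0.5447, 0.0553, 0.0938]
eef_rot: [-0.001, 0.992, 0.124, -0.003]
wrist_force: [-0.4, 0.4, 0.5]
opening: 0.004
```

```bash
cat > look.py <<'E'
import sys,cv2
from bench import ctrl
from h import *
from scipy.spatial.transform import Rotation as Ro
tag=sys.argv[1]
ims=[]
for n in("wrist","scene","side"):
    c=ctrl.camera(n); im=c["frame"][:,:,::-1].copy()
    if n=="wrist": a=cv2.resize(im,(400,300)); 
    else:
        p=proj(c,[.569,.06,.07]); u,v=int(p[0]),int(p[1]); b=im[max(v-50,0):v+50,max(u-66,0):u+67]; a=cv2.resize(b,(400,300),interpolation=cv2.INTER_CUBIC)
    ims.append(a)
ims.append(np.zeros((300,400,3),np.uint8))
cv2.imwrite(f"pics/{tag}.png",np.vstack([np.hstack(ims[:2]),np.hstack(ims[2:])]))
o=ctrl.get_obs(); q=o["eef_rot"]; R=Ro.from_quat([*q[1:],q[0]]).as_matrix()
th=np.radians(13.5);U=np.array([[np.cos(th),np.sin(th)],[-np.sin(th),np.cos(th)]])
print("rel socket",(U@(o["eef_pos"][:2]-[.5688,.0602])*1000).round(1),"z",(o["eef_pos"][2]*1000).round(1),"yaw",np.degrees(np.arctan2(R[1,0],R[0,0])).round(2),"toolz",R[:,2].round(3),"F",o["wrist_force"].round(1),"T",o["torque"].round(2),"t",o["time_s"],"open",round(o["opening"],3))
E
python3 look.py a1
```

```text
rel socket [-21.4  -0.3] z 97.7 yaw 14.12 toolz [ 0.002 -0.    -1.   ] F [ 0.6 -0.   0.9] T [ 0.01  0.   -0.01] t 2.325 open 0.002
```

View pics/a1.png

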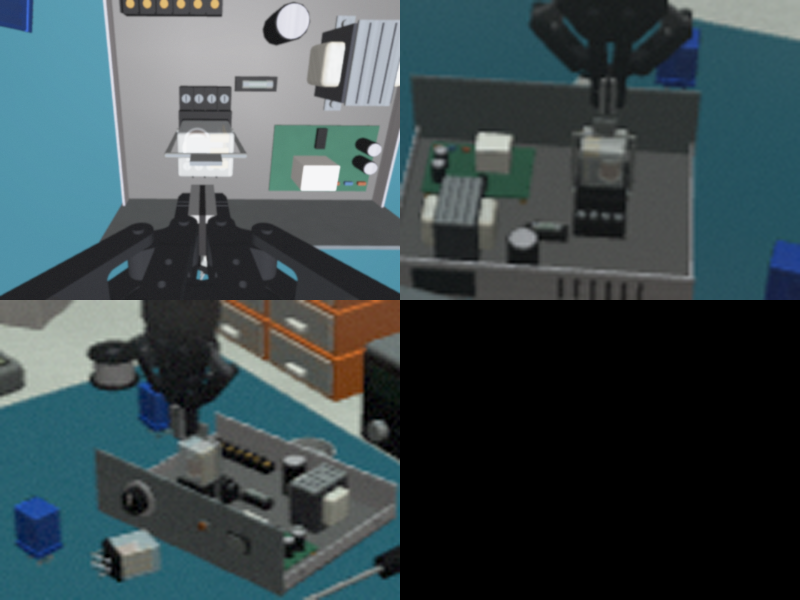

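The wrist view shows the shut fingers centred in front of the clip tab, about 9 mm short of it and above the relay. I'm swinging the tab along its arc.

>>> drive_tool(deltas=[{"slide": [0.35, 0, 0.01], "delta_rot": [0, 0, 0], "hand": 0}, {"slide": [0.29, 0, 0.05], "delta_rot": [0, 0, 0], "hand": 0}, {"slide": [0.27, 0, 0.1], "delta_rot": [0, 0, 0], "hand": 0}, {"slide": [0.24, 0, 0.17], "delta_rot": [0, 0, 0], "hand": 0}, {"slide": [0.2, 0, 0.21], "delta_rot": [0, 0, 0], "hand": 0}])

```text
time_s: 2.95
eef_pos: [0.6132, 0.0716, 0.0686]
eef_rot: [0.0, 0.992, 0.122, 0.0]
wrist_force: [0.2, 0.3, 0.9]
opening: 0.003
```

```bash
python3 look.py a2
```

```text
rel socket [44.5  1. ] z 67.8 yaw 14.06 toolz [-0.003  0.    -1.   ] F [-0.1  0.5  0.6] T [-0.02 -0.01 -0.06] t 3.1 open -0.002
```

View pics/a2.png

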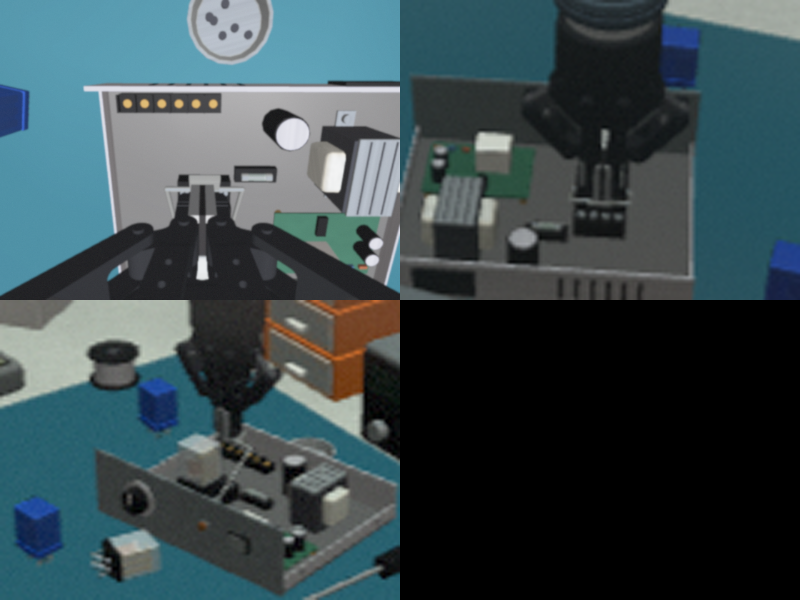

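The clip is swinging back with the tab on the fingertips: the wire shows slanted in the side view, and the tab is at wrist (205,182). Continuing down the arc.

>>> drive_tool(deltas=[{"slide": [0.16, 0, 0.25], "delta_rot": [0, 0, 0], "hand": 0}, {"slide": [0.1, 0, 0.27], "delta_rot": [0, 0, 0], "hand": 0}, {"slide": [0.05, 0, 0.2], "delta_rot": [0, 0, 0], "hand": 0}, {"slide": [0, 0, 0.1], "delta_rot": [0, 0, 0], "hand": 0}, {"slide": [0, 0, 0], "delta_rot": [0, 0, 0], "hand": 0}])

```text
time_s: 3.72
eef_pos: [0.6272, 0.0752, 0.0288]
eef_rot: [-0.0, 0.992, 0.122, -0.001]
wrist_force: [-3.2, -0.1, 6.1]
opening: -0.002
```

```bash
python3 look.py a3
```

```text
rel socket [60.3  1. ] z 28.8 yaw 14.05 toolz [-0.001 -0.    -1.   ] F [-3.8  0.5  6.6] T [-0.04  0.56  0.  ] t 3.875 open 0.003
```

View pics/a3.png

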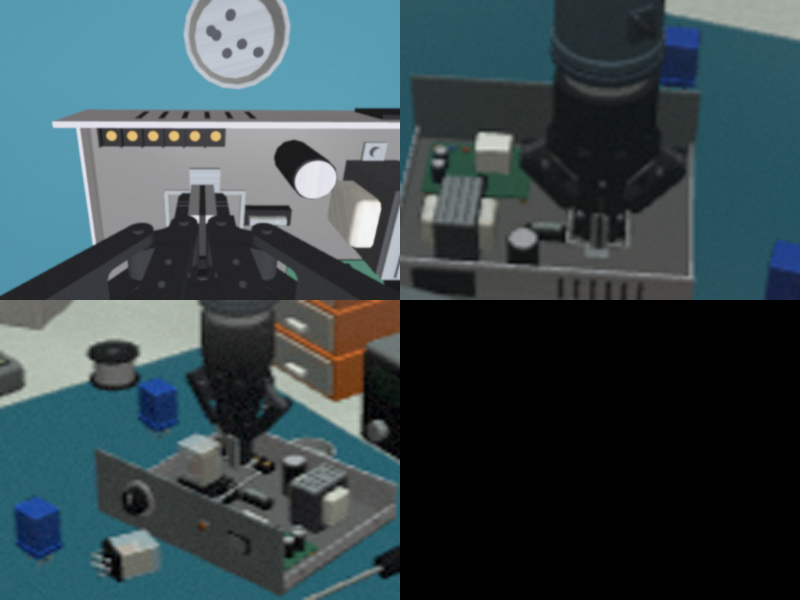

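Contact force is 6.6 N up and the tab lies flat, so the clip has reached its stop, fully open. Next I retreat upward, open the hand and centre over the relay.

>>> drive_tool(deltas=[{"slide": [0, 0, -0.4], "delta_rot": [0, 0, 0], "hand": 0}, {"slide": [0, 0, -0.7], "delta_rot": [0, 0, 0], "hand": 0}, {"slide": [0, 0, -0.7], "delta_rot": [0, 0, 0], "hand": 0}, {"slide": [0, 0, -0.7], "delta_rot": [0, 0, 0.003], "hand": 0.3}, {"slide": [-0.4, 0.02, 0], "delta_rot": [0, 0, 0], "hand": 0.7}])

```text
time_s: 4.5
eef_pos: [0.6118, 0.0694, 0.1588]
eef_rot: [0.001, 0.993, 0.118, 0.005]
wrist_force: [0.1, -1.0, -1.0]
opening: 0.419
```

>>> drive_tool(deltas=[{"slide": [-0.4, 0, 0], "delta_rot": [0, 0, 0], "hand": 0.7}, {"slide": [-0.4, 0, 0], "delta_rot": [0, 0, 0], "hand": 0.7}, {"slide": [0, 0, 0], "delta_rot": [0, 0, 0], "hand": 0.7}, {"slide": [0, 0, 0], "delta_rot": [0, 0, 0], "hand": 0.7}, {"slide": [0, 0, 0], "delta_rot": [0, 0, 0], "hand": 0.7}])

```text
time_s: 5.12
eef_pos: [0.5702, 0.0602, 0.1537]
eef_rot: [0.0, 0.993, 0.118, 0.0]
wrist_force: [0.6, -0.6, 0.4]
opening: 0.696
```

```bash
python3 look.py a4
python3 - <<'E'
from bench import ctrl
import cv2
cv2.imwrite("pics/w4.png",ctrl.camera("wrist")["frame"][:,:,::-1])
E
```

```text
rel socket [ 0.9 -0.2] z 153.2 yaw 13.51 toolz [-0.  0. -1.] F [-0.6 -0.1 -0.6] T [-0.03  0.02 -0.02] t 5.275 open 0.699
```

View pics/a4.png

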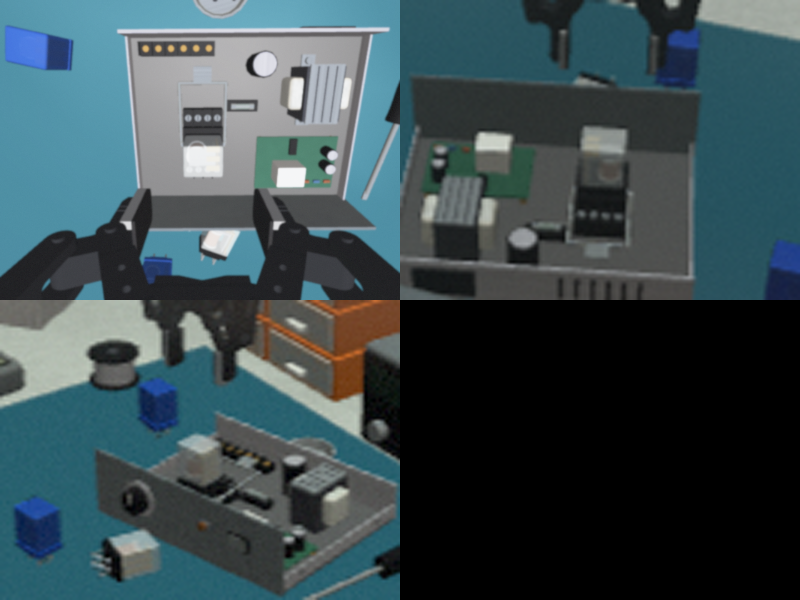

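View pics/w4.png

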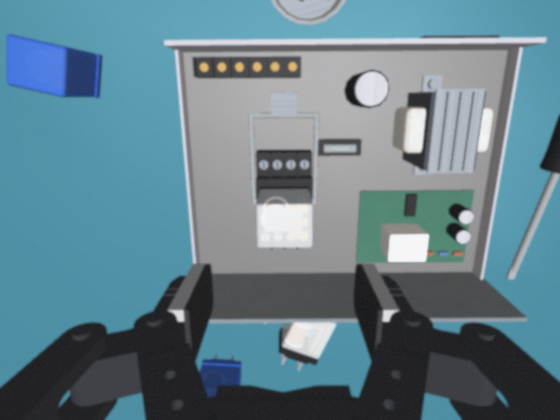

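The wrist view shows the clip open and flat behind the socket (wire loop 250–318, tab at (284,104)). The relay top, at (285,226), is centred between the fingers (210 and 358). One re-measure, then down.

Run:
```python
from bench import ctrl
from h import *
c=ctrl.camera("wrist")
for p in[(257,204),(313,204),(313,247),(257,247)]: print(ray(c,p,.082).round(4))
print(np.mean([ray(c,p,.082) for p in[(257,204),(313,204),(313,247),(257,247)]],0))
```

```text
[0.578  0.0796 0.082 ]
[0.586  0.0463 0.082 ]
[0.5586 0.039  0.082 ]
[0.5503 0.0735 0.082 ]
[0.56822717 0.05956823 0.082     ]
```

>>> drive_tool(deltas=[{"slide": [-0.02, 0.01, 0.6], "delta_rot": [0, 0, 0], "hand": 0.7}, {"slide": [0, 0, 0.6], "delta_rot": [0, 0, 0], "hand": 0.7}, {"slide": [0, 0, 0.5], "delta_rot": [0, 0, 0], "hand": 0.7}, {"slide": [0, 0, 0.44], "delta_rot": [0, 0, 0], "hand": 0.7}, {"slide": [0, 0, 0], "delta_rot": [0, 0, 0], "hand": 0.7}])

```text
time_s: 6.0
eef_pos: [0.5669, 0.0596, 0.0444]
eef_rot: [-0.0, 0.993, 0.118, -0.002]
wrist_force: [-0.7, -0.1, 0.2]
opening: 0.704
```

```bash
python3 look.py a5
```

```text
rel socket [ 0.4 -0.9] z 47.3 yaw 13.5 toolz [ 0.001 -0.    -1.   ] F [ 0.6 -0.1 -0.4] T [-0.01 -0.02 -0.01] t 6.15 open 0.699
```

View pics/a5.png

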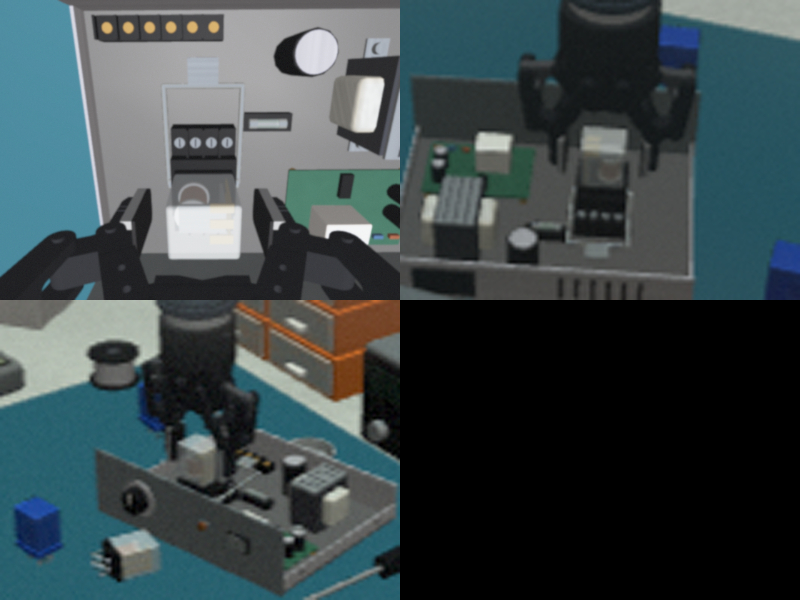

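The fingers straddle the relay evenly in the wrist view, at about 152 and 253 against a relay centre of 204. Closing.

>>> drive_tool(deltas=[{"slide": [0, 0, 0], "delta_rot": [0, 0, 0], "hand": 0.5}, {"slide": [0, 0, 0], "delta_rot": [0, 0, 0], "hand": 0.44}, {"slide": [0, 0, 0], "delta_rot": [0, 0, 0], "hand": 0.3}, {"slide": [0, 0, 0], "delta_rot": [0, 0, 0], "hand": 0.2}, {"slide": [0, 0, 0], "delta_rot": [0, 0, 0], "hand": 0.2}])

```text
time_s: 6.78
eef_pos: [0.5691, 0.0594, 0.0472]
eef_rot: [0.0, 0.993, 0.118, 0.001]
wrist_force: [-1.6, -0.1, 6.8]
opening: 0.412
```

```bash
python3 look.py a6
```

```text
rel socket [ 0.1 -0.9] z 47.2 yaw 13.51 toolz [ 0.001 -0.    -1.   ] F [-2.2 -0.4  5.8] T [0.02 0.28 0.  ] t 6.925 open 0.41
```

View pics/a6.png

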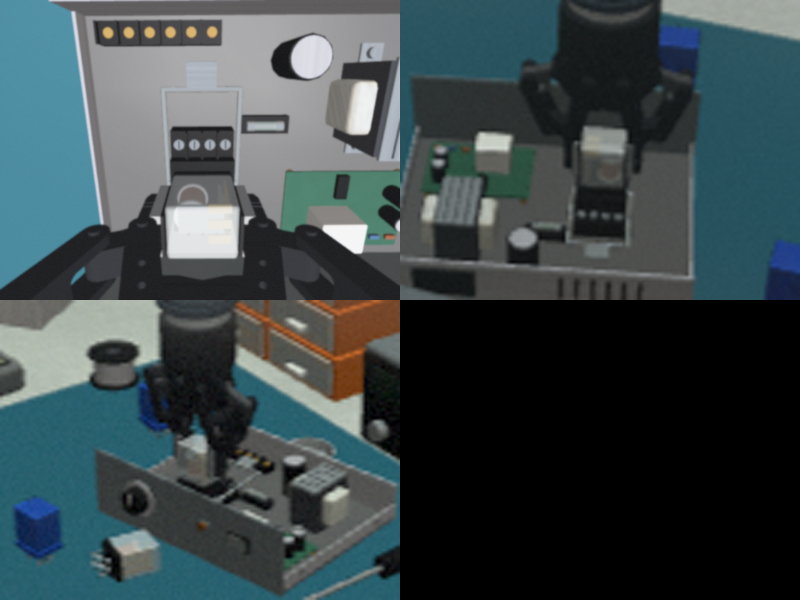

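The relay is gripped on its y faces (opening 0.41, about 35 mm). First I make a small lean about a pivot near the contacts, roughly 17 mm ahead of the TCP.

>>> drive_tool(deltas=[{"slide": [0, 0.01, -0.006], "delta_rot": [0.0095, 0, 0], "hand": 0.2}, {"slide": [0, 0.01, -0.006], "delta_rot": [0.0095, 0, 0], "hand": 0.2}, {"slide": [0, 0.01, -0.006], "delta_rot": [0.0095, 0, 0], "hand": 0.2}, {"slide": [0, 0.01, -0.006], "delta_rot": [0.0095, 0, 0], "hand": 0.2}, {"slide": [0, 0, 0], "delta_rot": [0, 0, 0], "hand": 0.2}])

```text
time_s: 7.55
eef_pos: [0.5697, 0.057, 0.0481]
eef_rot: [-0.06, 0.991, 0.117, -0.006]
wrist_force: [-1.7, -0.2, 5.9]
opening: 0.413
```

```bash
python3 look.py a7
```

```text
rel socket [ 0.2 -3.3] z 48.1 yaw 13.47 toolz [-0.027  0.116 -0.993] F [-1.6 -0.7  6.4] T [-0.16  0.19  0.01] t 7.7 open 0.415
```

View pics/a7.png

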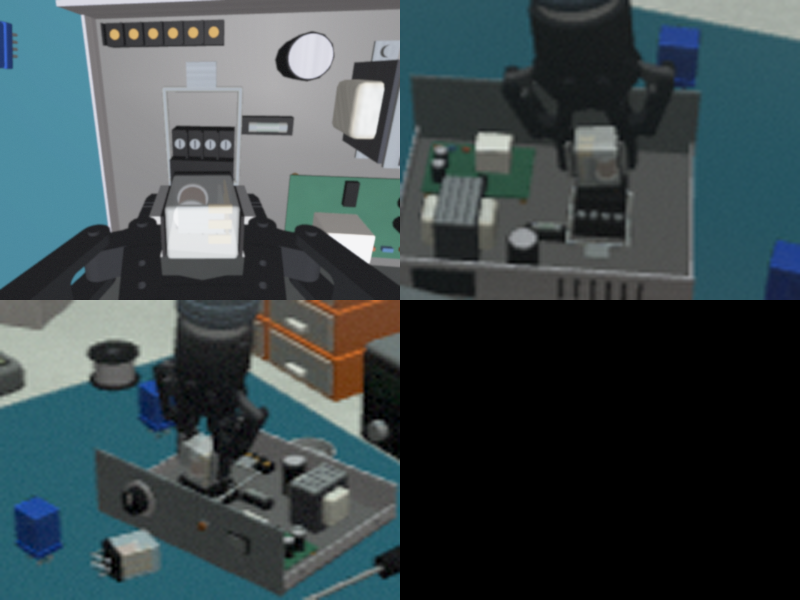

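The relay leans 6.8° to the right and the unit hasn't moved; force is 6 N. Now the other way.

>>> drive_tool(deltas=[{"slide": [0, -0.02, -0.008], "delta_rot": [-0.0178, 0, 0], "hand": 0.2}, {"slide": [0, -0.02, -0.008], "delta_rot": [-0.0178, 0, 0], "hand": 0.2}, {"slide": [0, -0.02, -0.008], "delta_rot": [-0.0178, 0, 0], "hand": 0.2}, {"slide": [0, -0.02, -0.008], "delta_rot": [-0.0178, 0, 0], "hand": 0.2}, {"slide": [0, -0.02, -0.008], "delta_rot": [-0.0178, 0, 0], "hand": 0.2}])

```text
time_s: 8.32
eef_pos: [0.5683, 0.0624, 0.0492]
eef_rot: [0.08, 0.99, 0.117, 0.01]
wrist_force: [1.2, 0.9, -2.6]
opening: 0.411
```

```bash
python3 look.py a8
```

```text
rel socket [-0.   2.5] z 49.4 yaw 13.57 toolz [ 0.038 -0.154 -0.987] F [ 1.2  0.2 -0.3] T [ 0.09 -0.4   0.07] t 8.475 open 0.409
```

View pics/a8.png

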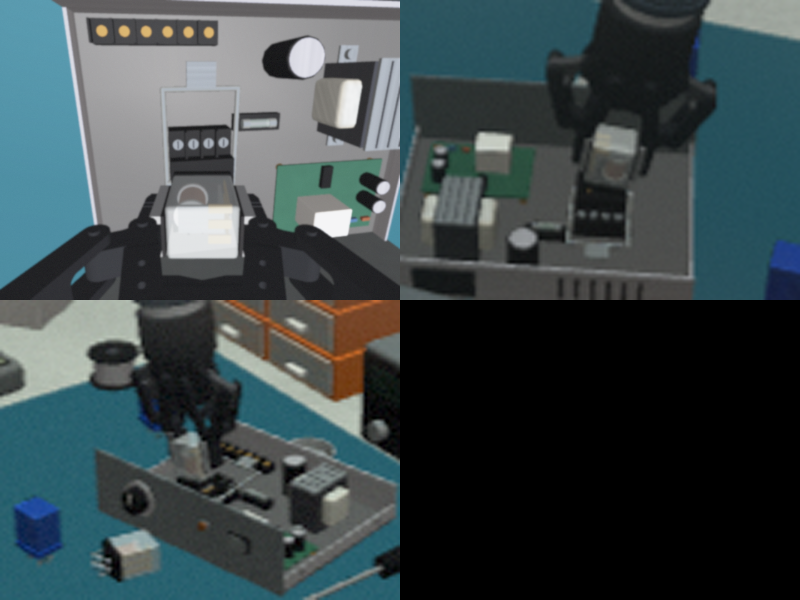

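The unit stayed flat and the force is near zero. Continuing to rock with the lift spread over each swing.

>>> drive_tool(deltas=[{"slide": [0, 0.026, -0.007], "delta_rot": [0.021, 0, 0], "hand": 0.2}, {"slide": [0, 0.026, -0.007], "delta_rot": [0.021, 0, 0], "hand": 0.2}, {"slide": [0, 0.026, -0.007], "delta_rot": [0.021, 0, 0], "hand": 0.2}, {"slide": [0, 0.026, -0.007], "delta_rot": [0.021, 0, 0], "hand": 0.2}, {"slide": [0, 0.026, -0.007], "delta_rot": [0.021, 0, 0], "hand": 0.2}])

```text
time_s: 9.1
eef_pos: [0.5699, 0.0555, 0.0517]
eef_rot: [-0.086, 0.989, 0.117, -0.009]
wrist_force: [-0.8, -0.1, -3.0]
opening: 0.411
```

```bash
python3 look.py a9
```

```text
rel socket [-0.  -5.1] z 51.8 yaw 13.36 toolz [-0.038  0.165 -0.985] F [-0.3  1.2  3.7] T [ 0.31 -0.1  -0.01] t 9.25 open 0.417
```

View pics/a9.png

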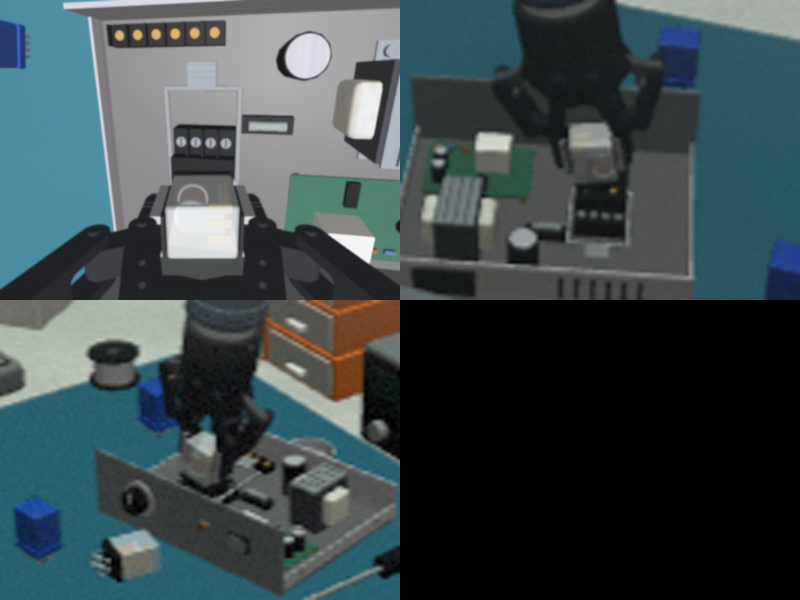

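>>> drive_tool(deltas=[{"slide": [0, -0.03, -0.007], "delta_rot": [-0.0215, 0, 0], "hand": 0.2}, {"slide": [0, -0.03, -0.007], "delta_rot": [-0.0215, 0, 0], "hand": 0.2}, {"slide": [0, -0.03, -0.007], "delta_rot": [-0.0215, 0, 0], "hand": 0.2}, {"slide": [0, -0.03, -0.007], "delta_rot": [-0.0215, 0, 0], "hand": 0.2}, {"slide": [0, -0.03, -0.007], "delta_rot": [-0.0215, 0, 0], "hand": 0.2}])

```text
time_s: 9.88
eef_pos: [0.5681, 0.0634, 0.0539]
eef_rot: [0.085, 0.989, 0.117, 0.011]
wrist_force: [-0.8, -1.0, 1.8]
opening: 0.417
```

```bash
python3 look.py a10
```

```text
rel socket [0.  3.5] z 54.0 yaw 13.65 toolz [ 0.04  -0.163 -0.986] F [ 0.1 -2.7  5. ] T [-0.67 -0.05  0.  ] t 10.025 open 0.412
```

View pics/a10.png

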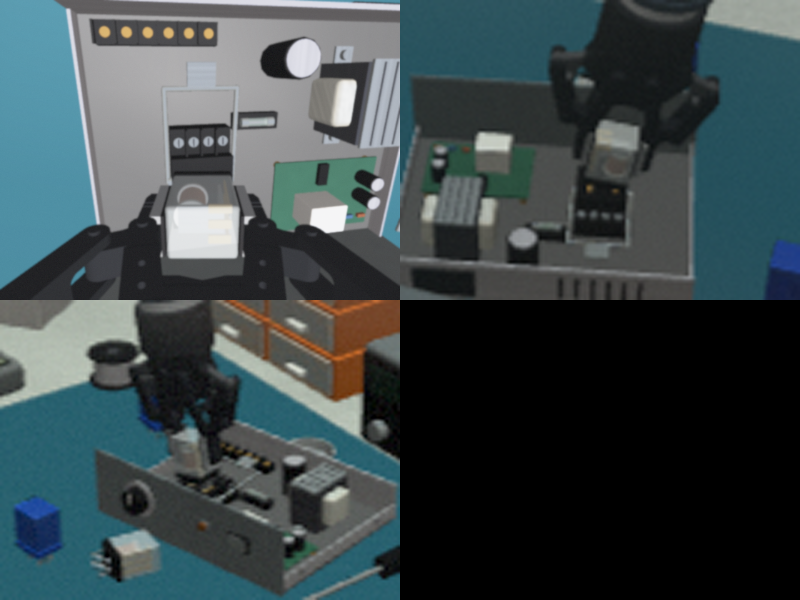

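>>> drive_tool(deltas=[{"slide": [0, 0.032, -0.007], "delta_rot": [0.021, 0, 0], "hand": 0.2}, {"slide": [0, 0.032, -0.007], "delta_rot": [0.021, 0, 0], "hand": 0.2}, {"slide": [0, 0.032, -0.007], "delta_rot": [0.021, 0, 0], "hand": 0.2}, {"slide": [0, 0.032, -0.007], "delta_rot": [0.021, 0, 0], "hand": 0.2}, {"slide": [0, 0.032, -0.007], "delta_rot": [0.021, 0, 0], "hand": 0.2}])

```text
time_s: 10.65
eef_pos: [0.5695, 0.0565, 0.0558]
eef_rot: [-0.083, 0.99, 0.117, -0.009]
wrist_force: [-0.2, 2.6, 0.7]
opening: 0.414
```

```bash
python3 look.py a11
```

```text
rel socket [-0.3 -4.1] z 55.4 yaw 13.35 toolz [-0.038  0.161 -0.986] F [-0.4  5.6  4.3] T [ 0.92 -0.1   0.01] t 10.8 open 0.417
```

View pics/a11.png

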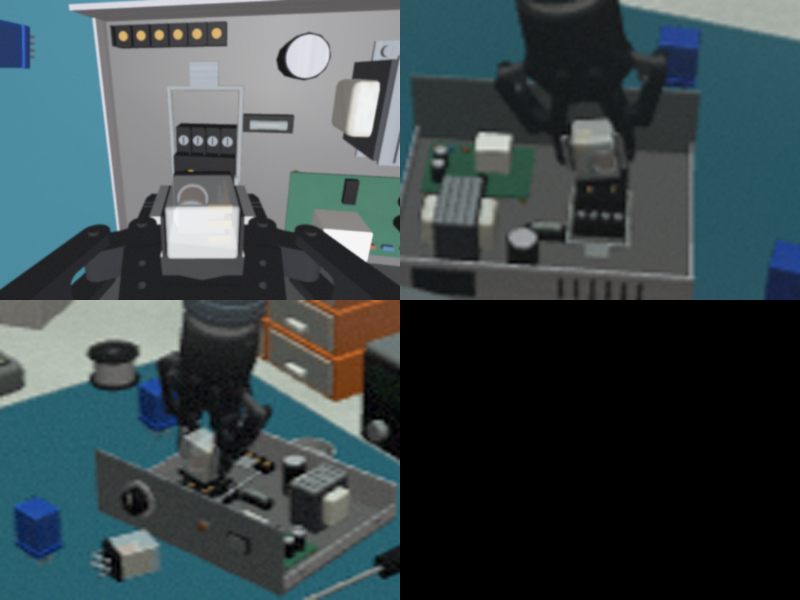

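>>> drive_tool(deltas=[{"slide": [0, -0.026, -0.007], "delta_rot": [-0.0195, 0, 0], "hand": 0.2}, {"slide": [0, -0.026, -0.007], "delta_rot": [-0.0195, 0, 0], "hand": 0.2}, {"slide": [0, -0.026, -0.007], "delta_rot": [-0.0195, 0, 0], "hand": 0.2}, {"slide": [0, -0.026, -0.007], "delta_rot": [-0.0195, 0, 0], "hand": 0.2}, {"slide": [0, -0.026, -0.007], "delta_rot": [-0.0195, 0, 0], "hand": 0.2}])

```text
time_s: 11.42
eef_pos: [0.5679, 0.0617, 0.0573]
eef_rot: [0.072, 0.99, 0.117, 0.009]
wrist_force: [0.3, -0.6, -0.2]
opening: 0.416
```

```bash
python3 look.py a12
```

```text
rel socket [-0.5  1.9] z 57.2 yaw 13.58 toolz [ 0.033 -0.14  -0.99 ] F [ 1.  -2.3  0.5] T [-0.35 -0.08  0.01] t 11.575 open 0.413
```

View pics/a12.png

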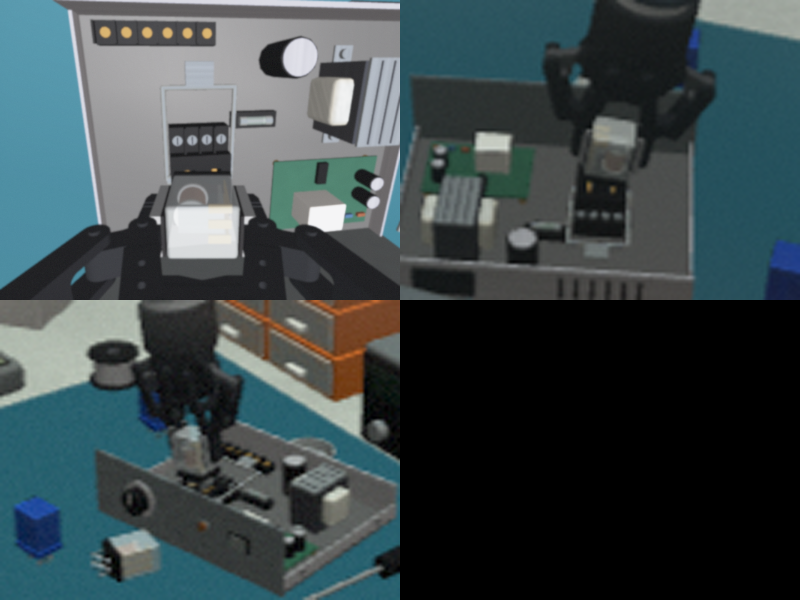

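The relay has risen about 10 mm, the gold pins show above the socket, and it hasn't shifted in the grip. Bringing it upright.

>>> drive_tool(deltas=[{"slide": [0, 0.012, -0.004], "delta_rot": [0.009, 0, 0], "hand": 0.2}, {"slide": [0, 0.012, -0.004], "delta_rot": [0.009, 0, 0], "hand": 0.2}, {"slide": [0, 0.012, -0.004], "delta_rot": [0.009, 0, 0], "hand": 0.2}, {"slide": [0, 0.012, -0.004], "delta_rot": [0.009, 0, 0], "hand": 0.2}, {"slide": [0, 0.012, -0.004], "delta_rot": [0.009, 0, 0], "hand": 0.2}])

```text
time_s: 12.2
eef_pos: [0.5686, 0.0589, 0.0586]
eef_rot: [0.0, 0.993, 0.117, -0.0]
wrist_force: [0.1, 0.4, -0.8]
opening: 0.408
```

```bash
python3 look.py a13
```

```text
rel socket [-0.4 -1.6] z 58.6 yaw 13.45 toolz [ 0.001 -0.003 -1.   ] F [-0.1 -0.1 -1.7] T [ 0.04  0.04 -0.02] t 12.35 open 0.415
```

Force is −1.7 N, about the relay's own weight, so it's free of the contacts. Lifting straight up.

>>> drive_tool(deltas=[{"slide": [0, 0, -0.02], "delta_rot": [0, 0, 0], "hand": 0.2}, {"slide": [0, 0, -0.04], "delta_rot": [0, 0, 0], "hand": 0.2}, {"slide": [0, 0, -0.08], "delta_rot": [-0.001, 0, 0], "hand": 0.2}, {"slide": [0.006, -0.012, -0.09], "delta_rot": [0, 0, 0], "hand": 0.2}, {"slide": [0, 0, -0.05], "delta_rot": [0, 0, 0], "hand": 0.2}])

```text
time_s: 12.98
eef_pos: [0.5691, 0.0598, 0.0732]
eef_rot: [0.003, 0.993, 0.118, 0.001]
wrist_force: [-0.5, -0.4, -0.8]
opening: 0.411
```

```bash
python3 look.py a14
python3 - <<'E'
from bench import ctrl
import cv2
from h import *
for n in("scene","side"):
    c=ctrl.camera(n); im=c["frame"][:,:,::-1]; p=proj(c,[.569,.06,.07]);u,v=int(p[0]),int(p[1])
    cv2.imwrite(f"pics/b_{n}.png",cv2.resize(im[v-35:v+35,u-45:u+45],None,fx=8,fy=8,interpolation=cv2.INTER_CUBIC)); print(n,u-45,v-35)
    S=[.5688,.0602]
    for z in(.033,.048,.06): print(z,((proj(c,[*S,z])-[u-45,v-35])*8).round())
E
```

```text
rel socket [ 0.1 -0.5] z 72.9 yaw 13.5 toolz [ 0.002 -0.006 -1.   ] F [-0.1  0.6 -2. ] T [-0.02 -0.   -0.04] t 13.125 open 0.413
scene 256 186
0.033 [364. 373.]
0.048 [365. 337.]
0.06 [367. 308.]
side 221 176
0.033 [362. 368.]
0.048 [361. 334.]
0.06 [361. 307.]
```

View pics/a14.png

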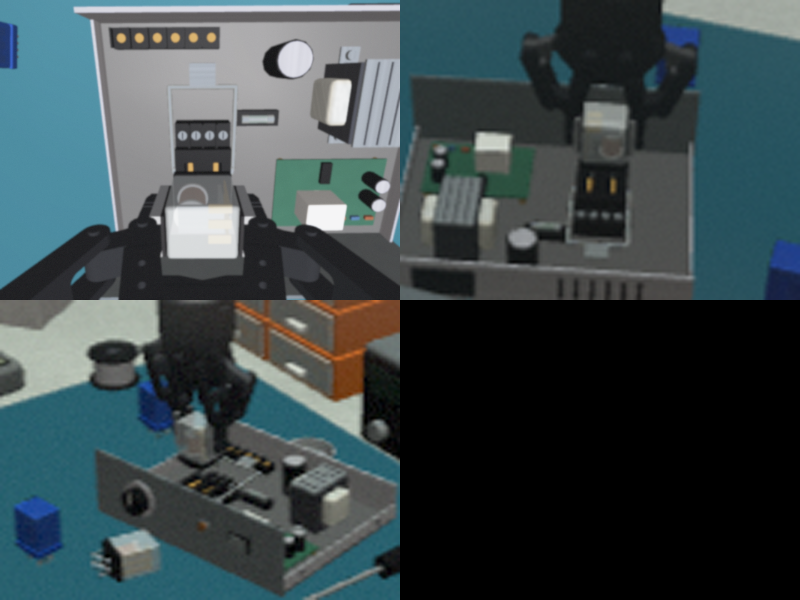

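View pics/b_scene.png

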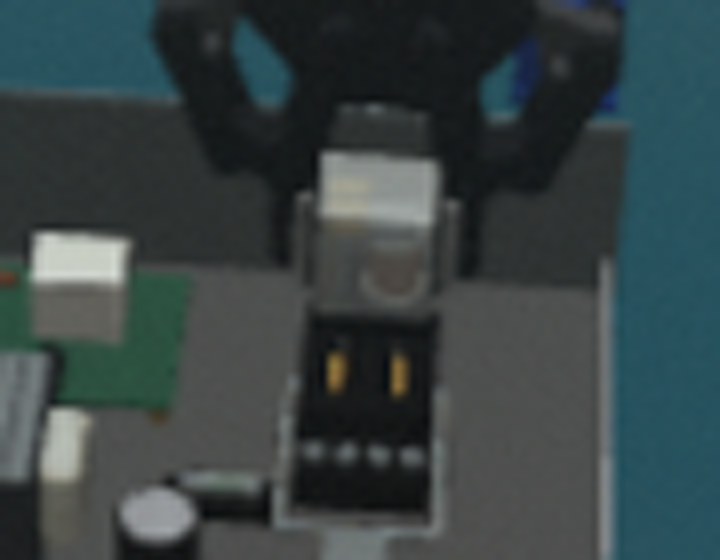

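View pics/b_side.png

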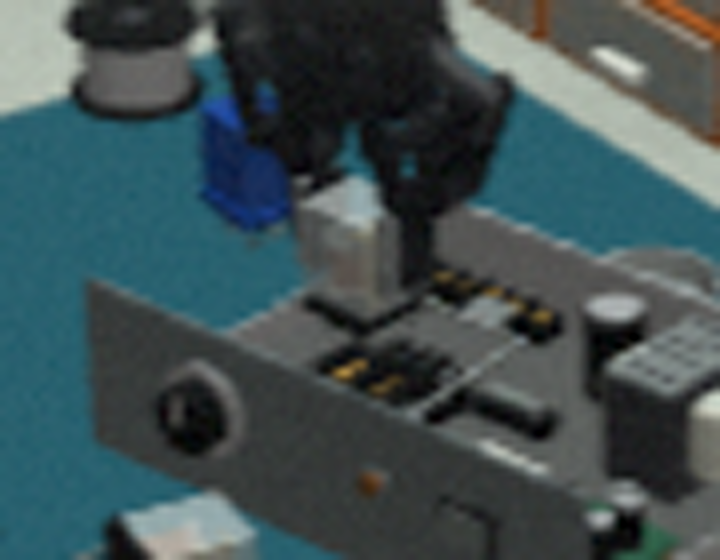

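Run:
```python
from bench import ctrl
from h import *
th=np.radians(13.5);ux=np.array([np.cos(th),np.sin(th)]);uy=np.array([-ux[1],ux[0]]);S=np.array([.5688,.0602])
c=ctrl.camera("scene")
for z in(.033,.040,.045,.050,.059):
    print(z,[((proj(c,[*(S+x*ux+y*uy),z])-[256,186])*8).round().tolist() for x in(.009,) for y in(.008,-.008)])
print("top rear/front edge by z")
for z in(.100,.108,.115): print(z,[((proj(c,[*(S+x*ux+y*uy),z])-[256,186])*8).round().tolist() for x,y in((.015,.018),(.015,-.018),(-.015,.018))])
c=ctrl.camera("side")
for z in(.100,.108,.115): print("side",z,[((proj(c,[*(S+x*ux+y*uy),z])-[221,176])*8).round().tolist() for x,y in((-.015,.018),(-.015,-.018),(.015,-.018))])
w=ctrl.camera("wrist")
import cv2; im=w["frame"][:,:,::-1]; cv2.imwrite("pics/w5.png",cv2.resize(im[150:370,200:360],None,fx=2.7,fy=2.7,interpolation=cv2.INTER_CUBIC))
```

```text
0.033 [[388.0, 395.0], [336.0, 391.0]]
0.04 [[389.0, 378.0], [336.0, 375.0]]
0.045 [[390.0, 366.0], [337.0, 363.0]]
0.05 [[390.0, 354.0], [337.0, 351.0]]
0.059 [[391.0, 332.0], [338.0, 329.0]]
top rear/front edge by z
0.1 [[429.0, 246.0], [306.0, 238.0], [434.0, 179.0]]
0.108 [[430.0, 225.0], [307.0, 217.0], [435.0, 159.0]]
0.115 [[431.0, 207.0], [308.0, 199.0], [436.0, 141.0]]
side 0.1 [[296.0, 213.0], [367.0, 243.0], [421.0, 214.0]]
side 0.108 [[296.0, 195.0], [367.0, 224.0], [421.0, 195.0]]
side 0.115 [[296.0, 178.0], [367.0, 207.0], [421.0, 179.0]]
```

View pics/w5.png

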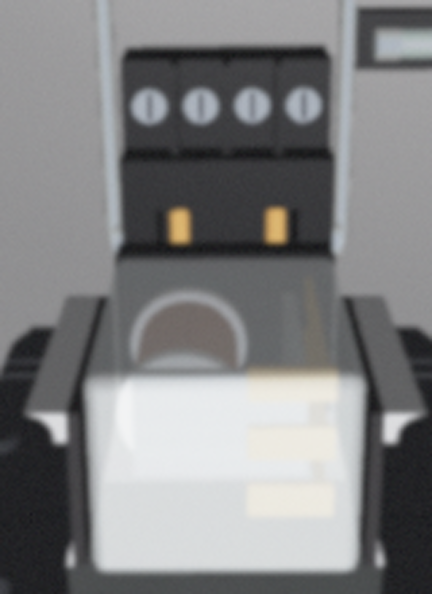

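Run:
```python
from bench import ctrl
from h import *
import cv2
th=np.radians(13.5);U=np.array([[np.cos(th),np.sin(th)],[-np.sin(th),np.cos(th)]]);S=np.array([.5688,.0602])
w=ctrl.camera("wrist"); s=ctrl.camera("scene")
for z in(.033,.047):
    for p in[(180,210),(180,243),(277,210),(277,243),(163,215),(295,215)]: print(z,"wrist",p,(1000*U@(ray(w,(p[0]/2.7+200,p[1]/2.7+150),z)[:2]-S)).round(1))
    for p in[(337,350),(337,395),(400,350),(400,395)]: print(z,"scene",p,(1000*U@(ray(s,(p[0]/8+256,p[1]/8+186),z)[:2]-S)).round(1))
im=s["frame"][:,:,::-1]; cv2.imwrite("pics/b2.png",cv2.resize(im[210:250,285:325],None,fx=14,fy=14,interpolation=cv2.INTER_LANCZOS4))
im=ctrl.camera("side")["frame"][:,:,::-1]; cv2.imwrite("pics/b3.png",cv2.resize(im[190:235,245:300],None,fx=12,fy=12,interpolation=cv2.INTER_LANCZOS4))
```

```text
0.033 wrist (180, 210) [8.6 8.8]
0.033 wrist (180, 243) [1.6 8.9]
0.033 wrist (277, 210) [  8.5 -10.3]
0.033 wrist (277, 243) [  1.5 -10.4]
0.033 wrist (163, 215) [ 7.5 12.2]
0.033 wrist (295, 215) [  7.5 -13.8]
0.033 scene (337, 350) [-9.4 -8.9]
0.033 scene (337, 395) [10.6 -7.5]
0.033 scene (400, 350) [-11.3  10.5]
0.033 scene (400, 395) [ 8.7 11.6]
0.047 wrist (180, 210) [13.7  8.3]
0.047 wrist (180, 243) [7.2 8.3]
0.047 wrist (277, 210) [13.6 -9.4]
0.047 wrist (277, 243) [ 7.2 -9.5]
0.047 wrist (163, 215) [12.7 11.4]
0.047 wrist (295, 215) [ 12.6 -12.7]
0.047 scene (337, 350) [ 5.5 -8.3]
0.047 scene (337, 395) [25.2 -6.9]
0.047 scene (400, 350) [ 3.6 10.8]
0.047 scene (400, 395) [23.3 11.9]
```

View pics/b2.png

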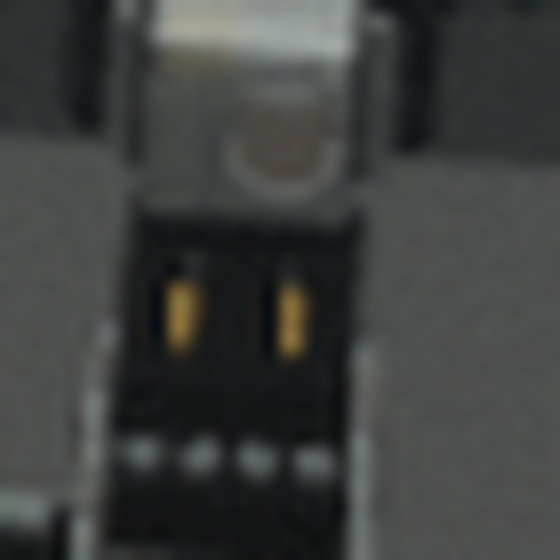

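View pics/b3.png

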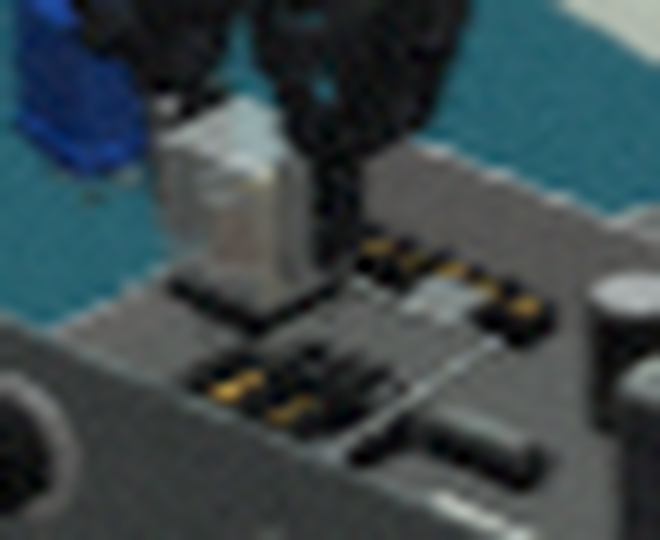

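The gold strips are the socket's own contacts: both views put them at the seat height, x from −10 to +10 mm. The relay's pin tips show about 14 mm above the seat. I'll let it settle, check that the unit and bystanders haven't moved, and hand in.

>>> drive_tool(deltas=[{"slide": [0, 0, 0], "delta_rot": [0.001, 0, 0], "hand": 0.2}, {"slide": [0, 0, 0], "delta_rot": [0, 0, 0], "hand": 0.2}, {"slide": [0, 0, 0], "delta_rot": [0, 0, 0], "hand": 0.2}, {"slide": [0, 0, 0], "delta_rot": [0, 0, 0], "hand": 0.2}, {"slide": [0, 0, 0], "delta_rot": [0, 0, 0], "hand": 0.2}])

```text
time_s: 14.15
eef_pos: [0.5688, 0.0597, 0.0726]
eef_rot: [0.002, 0.993, 0.118, 0.0]
wrist_force: [-0.1, -0.1, -1.6]
opening: 0.414
```

```bash
python3 look.py a15
python3 - <<'E'
from bench import ctrl
import cv2, numpy as np
for n in("scene","side"):
    a=cv2.imread(f"pics/{n}0.png"); b=ctrl.camera(n)["frame"][:,:,::-1].copy(); cv2.imwrite(f"pics/{n}_end.png",b)
    m=(cv2.GaussianBlur(cv2.absdiff(a,b),(3,3),0).max(2)>25).astype(np.uint8)
    k,_,st,_=cv2.connectedComponentsWithStats(m)
    print(n,[s.tolist() for s in st[1:] if s[4]>8])
    g=lambda i:np.float32(cv2.cvtColor(i,cv2.COLOR_BGR2GRAY))
    for nm,(x0,x1,y0,y1) in {"scene":{"unitR":(232,290,238,275)},"side":{"unitF":(250,335,230,262)}}[n].items():
        print(nm,cv2.phaseCorrelate(g(a)[y0:y1,x0:x1],g(b)[y0:y1,x0:x1]))
E
```

```text
rel socket [-0.1 -0.5] z 72.6 yaw 13.5 toolz [ 0.001 -0.003 -1.   ] F [-0.2  0.8 -1. ] T [ 0.   -0.02 -0.01] t 14.3 open 0.415
scene [[235, 0, 125, 223, 11563], [321, 0, 53, 12, 422], [395, 0, 10, 35, 93], [359, 19, 9, 22, 144], [346, 33, 4, 5, 9], [362, 61, 71, 19, 266], [304, 122, 17, 6, 52], [329, 185, 5, 4, 15], [295, 225, 15, 11, 123], [290, 247, 2, 5, 10], [297, 252, 8, 4, 28]]
unitR ((-0.13207785465635524, 0.0033918830179970882), 0.9966200486818949)
side [[15, 0, 29, 105, 1828], [46, 0, 8, 5, 34], [135, 0, 171, 226, 13812], [114, 2, 4, 7, 13], [43, 10, 8, 40, 139], [84, 16, 57, 81, 1153], [142, 40, 4, 4, 10], [85, 97, 6, 20, 72], [13, 106, 16, 75, 754], [78, 128, 9, 34, 166], [55, 147, 20, 10, 70], [30, 148, 16, 18, 77], [69, 192, 16, 4, 23], [42, 196, 13, 10, 25], [79, 197, 8, 5, 10], [94, 196, 8, 25, 102], [44, 203, 7, 8, 15], [32, 212, 7, 19, 54], [278, 213, 8, 5, 29], [273, 222, 7, 6, 20]]
unitF ((0.12589641013250485, -0.06849671420887304), 1.0086327883932324)
```

View pics/a15.png

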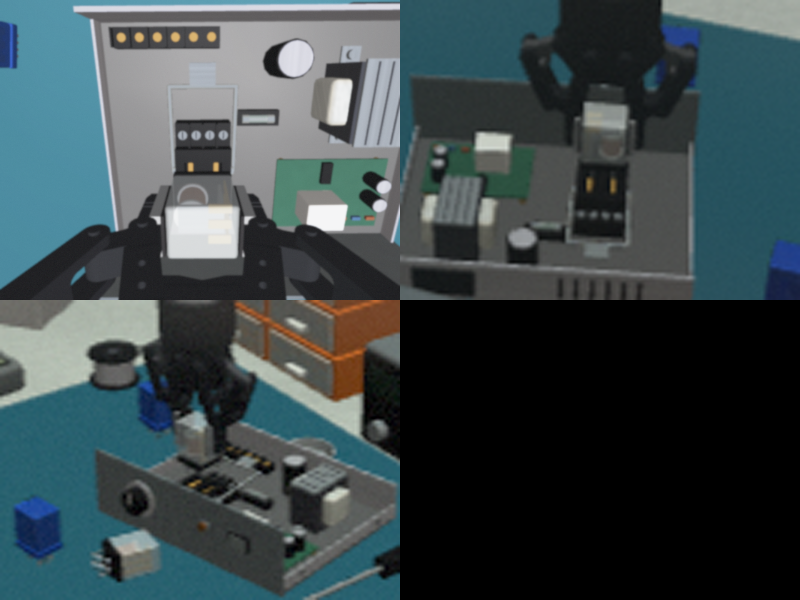

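```bash
python3 -c "
from bench import ctrl
print(ctrl.hand_in())"
```

```text
the job is handed in; nothing more can be done
None
```

The relay is out of its socket and held upright right above it. I handed the job in at about 14.4 s of the 64 s allowed; `hand_in` gives no verdict.

**What I did:** I swung the clip back to its stop with the shut fingers and gripped the relay on its left and right faces. I then rocked it in six leans, right and left in turn, of up to about 9.6°, with a little lift spread over each swing. Last, I brought it upright and raised it straight up.

**Last checks:**
- **Relay:** it leans about 0.2° and is about 0.5 mm off the socket's centre by arm pose. Comparing relay and socket in the scene view gives a rougher 1.2 mm.
- **Pin tips:** about 14 mm above the seat, and the scene view agrees to a few millimetres. The grip is steady, and the wrist force of 1–2 N is about the relay's own weight.
- **Clip:** open and flat behind the socket.
- **Unit and other items:** the unit moved about 0.13 px between the first and last pictures, under 0.5 mm. The before-and-after comparison showed no other item moved. The highest wrist force I read was about 7–8 N, read only between moves.

**Disagreement:** the relay sits about 3 mm sideways of its predicted place in the scene view. Most of that offset shows for the socket too, so I took it as calibration error.

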